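# Set the dip tube and open the purge valve to its pointer

### The arm

A 7-joint arm with a two-finger parallel gripper is mounted at the origin on the work surface. World frame = base frame: x ahead of the robot, y to its left, z up, the work surface at z = 0. Lengths are in m, angles in rad, forces in N, time in s.
With the tool pointing down it reaches from about 0.35 to 0.9 m from the base axis. Payload 19.9 kg.
Tool frame: the origin (TCP) lies on the centre line of the jaws, within the pads' length; the fingertips stand 11 mm ahead of it and the grasp point (between the pads) lies 8 mm behind it; z points along the fingers, y is the direction in which the jaws open and shut (so a half turn about z gives the same grasp; the last joint's range is limited). The gripper opens to 94 mm and grips with 3 to 60 N. Pads are 16 mm wide; open, the fingers measure 119 mm over their backs; the gripper's body (75 mm by 177 mm) begins 78 mm behind the grasp point.
Start: joints at [-1.167, 0.417, -0.01, 1.614, 0.005, 1.111, -0.053], TCP at [0.269, 0.564, 0.216] pointing down, gripper open.
Joint ranges: [-2.81, 2.81], [-0.39, 2.02], [-1.27, 1.25], [0.06, 2.57], [-1.19, 4.33], [0.19, 2], [-2.82, 2.82]. Speed limits (rad/s): [1.89, 1.89, 2.39, 2.39, 3.01, 3.01, 3.01].

### API

Orientations are given as a rotation vector (axis times angle).
In Python, from workcell import * gives the robot as it stands. The module is installed in compiled form; this text tells all that it offers.
- The arm moves only by the tool jog_arm, never from a script. Its argument "moves" is a list of rows, each an object of numbers: "ax", "ay", "az": the turn, a rotation vector about the world's x, y, z in degrees; "dx", "dy", "dz": the shift along the world's x, y, z in mm; "grip": the opening in per cent of the stroke, from 0 (shut) to 100 (fully open). A call has exactly 8 rows; each row shifts and turns the pose as measured when the row begins; what a row does not reach is not made up. A row lasts 1/10 s, in which the tool goes at most 50 mm and 8.59 degrees, less where a joint would pass 70% of its speed; a pose out of reach is approached as far as the arm can. A call is refused whole if a number of a shift passes 50 or a number of a turn 8.59, either way. A call with a gripper value outside its range is refused whole. The fingers move at their own pace and stop on an object; the grip force is fixed at half the most. Time passes only in rows, so rows that do not move let the fingers close, or fill a call up. It gives the time, the measured TCP pose, the force and the opening at its end, in the units of the state.
- get_state(): the state, without advancing time (a new reading comes with each control period).
- camera(name): name is "side" or "top" or "wrist"; returns a dict with "frame" (400x640x3 uint8, red, green, blue), "camera_matrix" (3x3 intrinsics, pixels), "k1" (the pictures are not rectified: a ray, as slopes to the right and down, at radius r is drawn at 1 + k1 r^2 times it, then the intrinsics apply), "eye" and "orientation" of the camera in the world. Camera axes: x right, y down, z forward; pixel columns grow to the right and rows downward; lengths in m; the calibration is good to about 2 mm. A picture is of the moment at which its call begins. There is no depth.
- close_job(): hands the job in, once; it reports no verdict.
The state is a dict: "time": time; "joints": joint angles; "joint_velocities": joint speeds; "tau": joint torques, N m; "eef_pos": TCP position; "tcp_rot": TCP orientation; "wrist_force": force on the tool from outside, world axes, zero at the start; "wrist_torque": the same for the moment, N m; "gripper_width": opening from 0.0 (shut) to 1.0 (fully open).
Only numpy, scipy, OpenCV 4.12 (cv2) and the standard library are available. Lean on these libraries where they do the work, as an engineer would, in place of code of your own. Each camera call takes 0.05 s, during which the arm holds its last target.

### The job

Get the sample cell ready for purging: slide the dip tube down into the cell until the lower edge of the dark band around the tube is just level with the top of the brass gland nut, not sunk into it. Then open the gas valve on the turret beside it by turning its lever until it lies directly above, and in line with, the dark pointer fixed below it. Leave the beaker, brush and wrench where they are.

Things in the scene. Friction and masses are not known exactly. Their poses are not given: they have to be found in the camera images.
- dip_tube (a joint): Depth of the dip tube, m: 0 when the lower edge of its dark 6 mm band meets the top of the gland nut; negative while too high (starts 30 to 60 mm too high), positive when too deep (stop at +0.025). Upright bare metal tube, 16 mm in diameter, sliding vertically in the fixed sample cell; it can be pushed down and pulled up, and friction of about 7 N holds it at any depth.
- tube_head (a point): Centre (half-way up) of the dip tube's head, a black upright cylinder 30 mm in diameter and 32 mm high on top of the tube; it moves with the tube, vertically only. Its centre is 61 mm above the lower edge of the band, and its underside is 45 mm above the gland nut when the tube is at the mark. z is up.
- gland_top (a point): Centre of the top face of the brass gland nut (40 mm across, 20 mm high) on the lid of the sample cell, 130 mm above the bench; the tube passes through it. The cell is a fixed steel pot 116 mm across the foot, 110 mm high. z is up.
- lever (a joint): Valve lever angle, rad: 0 shut, growing counterclockwise seen from above to 1.57 fully open (stops at both ends). Starts at 0 to 0.2. Friction of about 0.25 N m (3 N at the grip point) holds it wherever it is left. It sits on a fixed turret: an 84 mm round foot, a post and a brass valve body with a hose barb.
- lever_grip (a point): Point for gripping the valve lever, 85 mm from the pivot, in the middle of the bar: a horizontal steel bar 14 mm wide, 16 mm tall, that reaches 115 mm from the pivot, 165 mm above the bench (bar centre). x points outward along the lever, z up; it turns with the lever.
- lever_hub (a point): Pivot of the valve lever, at the height of the bar's centre; the pivot axis is vertical. It is fixed.
- pointer: Fixed dark flat pointer below the lever, on the same vertical axis: a 48 mm collar with one arm 10 mm wide reaching 135 mm from the pivot, ending beyond the lever's tip in an upturned tab (top 31 mm above the origin). Origin on the pivot axis, 51 mm below the lever's centre line; x points outward along the arm, z up. It lies 0.6 to 1.2 rad counterclockwise from the lever's shut position.
- beaker: Bystander: glass beaker 68 mm wide, 85 mm high, standing; origin at the centre of its underside.
- brush: Bystander: brush 160 mm long, lying; its length is along x.
- wrench: Bystander: steel wrench 160 mm long, lying; its length is along x.

How it is judged:
By the outcome, as a careful person would: the job done as asked, in the order asked, and still so for the second after the job is handed in, with the robot touching nothing.
It also fails if it takes over 53 s, if anything falls off the work surface, if the arm or the gripper's body presses on something with over 40 N, if the wrist force passes 120 N, or if a joint passes its speed limit or range.

## Working session

There is one attempt and no reset: what is moved stays moved. The work goes in short steps, Python scripts to look and compute and a tool call to move; the robot and the scene stay as the last step left them, time stands still between calls to the robot, and variables do not carry over. Pictures are saved under pics/ and viewed, and the job is handed in when it is done.

Besides the shell and the picture viewer there is one more tool, called after "Request:" as name(argument=value, ...), one argument or row to a line, values as JSON. jog_arm: Moves the arm, as the interface text tells. Its arguments: {"type":"object","properties":{"moves":{"type":"array"}},"required":["moves"]}

```bash
mkdir -p pics; cat > h.py <<'E'
from workcell import *
import numpy as np, cv2, json
from scipy.spatial.transform import Rotation as R
def shot(name,fn):
    c=camera(name); cv2.imwrite(f'pics/{fn}.png',c['frame'][:,:,::-1])
    np.savez(f'pics/{fn}.npz',**{k:np.array(v) for k,v in c.items()})
    return c
def load(fn): return dict(np.load(f'pics/{fn}.npz'))
def Rot(o):
    o=np.array(o)
    return o if o.shape==(3,3) else R.from_rotvec(o).as_matrix()
def ray(c,u,v):
    K=np.array(c['camera_matrix']);k=float(c['k1'])
    p=cv2.undistortPoints(np.array([[[u,v]]],float),K,np.array([k,0,0,0,0.]))[0,0]
    d=Rot(c['orientation'])@np.array([p[0],p[1],1]); return np.array(c['eye'],float),d/np.linalg.norm(d)
def onz(c,u,v,z):
    e,d=ray(c,u,v); return e+d*(z-e[2])/d[2]
def tri(L):
    A=np.zeros((3,3));b=np.zeros(3);rs=[ray(*l) for l in L]
    for e,d in rs:
        P=np.eye(3)-np.outer(d,d);A+=P;b+=P@e
    x=np.linalg.solve(A,b)
    return x,[np.linalg.norm((np.eye(3)-np.outer(d,d))@(x-e)) for e,d in rs]
def proj(c,X):
    M=Rot(c['orientation']);p=M.T@(np.array(X)-c['eye']);s=p[:2]/p[2];s=s*(1+float(c['k1'])*(s@s))
    K=np.array(c['camera_matrix']);return (K@[s[0],s[1],1])[:2]
E
python3 - <<'E'
from h import *
for n in ['side','top','wrist']:
    c=shot(n,n+'0'); print(n,c['camera_matrix'],c['k1'],c['eye'],c['orientation'])
print(get_state())
E
```

```text
side [[380.10114544   0.         324.28813817]
 [  0.         380.10114544 198.46057384]
 [  0.           0.           1.        ]] -0.06993334643089656 [ 0.53689764 -0.53217498  0.57035999] [-2.23940418  0.04926662 -0.02192313]
top [[475.08647347   0.         324.15294552]
 [  0.         475.08647347 193.44120299]
 [  0.           0.           1.        ]] -0.010819360519181781 [0.37880508 0.04595917 1.21144884] [-2.1624863   2.11732171 -0.20810584]
wrist [[291.23776051   0.         322.05288088]
 [  0.         291.23776051 203.68576844]
 [  0.           0.           1.        ]] -0.03635704002968316 [0.19449394 0.5991837  0.38328214] [2.44389487 1.5435184  0.21942401]
{'time': 0.15, 'joints': array([-1.16749083,  0.41784968, -0.01030392,  1.61398711,  0.00470424,
        1.11069104, -0.05303193]), 'joint_velocities': array([-2.45177277e-04, -1.19898651e-03, -2.34563258e-04, -1.37756048e-03,
        1.03844530e-03,  3.54769676e-05, -7.00892327e-04]), 'tau': array([ 1.44997935e-04, -8.51532626e+01,  6.39209133e-01, -4.26137853e+01,
       -4.88094671e-02,  1.72230072e-02,  4.93934510e-05]), 'eef_pos': array([0.26882329, 0.56395008, 0.21598149]), 'tcp_rot': array([-6.92959431e-01, -3.06408911e+00,  1.41911782e-03]), 'wrist_force': array([ 0.80726756, -0.26856475,  0.07803523]), 'wrist_torque': array([-0.01264761, -0.01748824, -0.06202419]), 'gripper_width': 1.00030519411055}
```

View pics/side0.png

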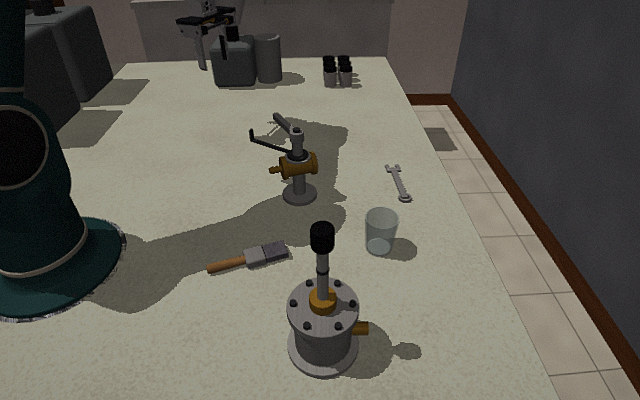

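View pics/top0.png

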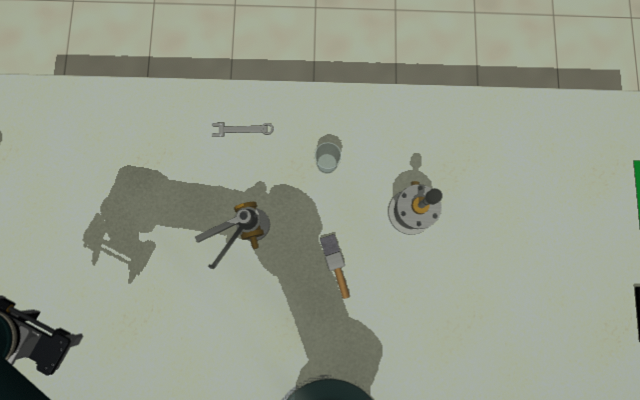

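View pics/wrist0.png

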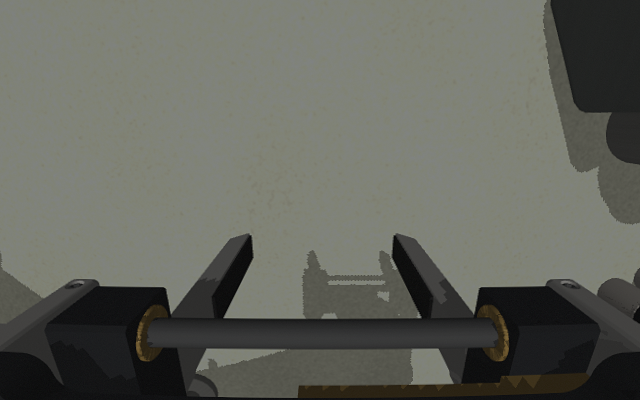

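The side view shows the tube head near (321,237), the band near (322,270) and the gland near (322,300). The valve is near (297,165). In the top view the head is at (433,196), the lever hub at (247,217) and the lever and pointer go left. I'll enlarge both.

```bash
python3 - <<'E'
import cv2,numpy as np
s=cv2.imread('pics/side0.png');t=cv2.imread('pics/top0.png')
f=lambda im,x0,y0,x1,y1,k:cv2.resize(im[y0:y1,x0:x1],None,fx=k,fy=k,interpolation=cv2.INTER_NEAREST)
a=f(s,270,210,390,330,5)
cv2.imwrite('pics/z1.png',a)
cv2.imwrite('pics/z2.png',f(s,230,100,350,210,5))
cv2.imwrite('pics/z3.png',f(t,180,180,280,280,6))
cv2.imwrite('pics/z4.png',f(t,380,140,460,240,6))
E
```

```text
(no output)
```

View pics/z1.png

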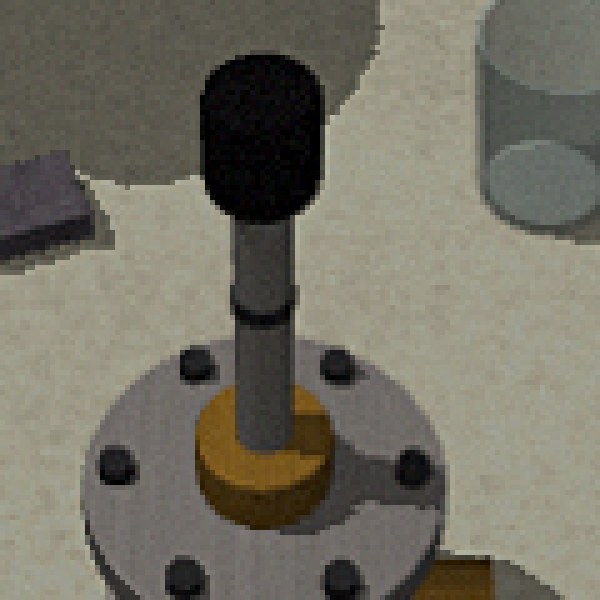

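View pics/z2.png

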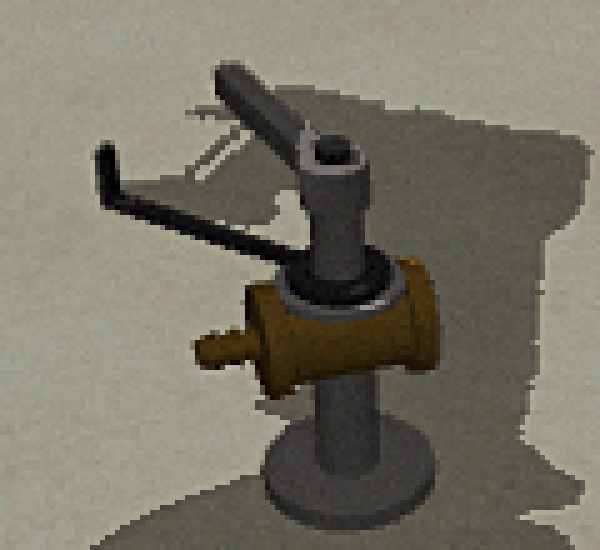

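View pics/z3.png

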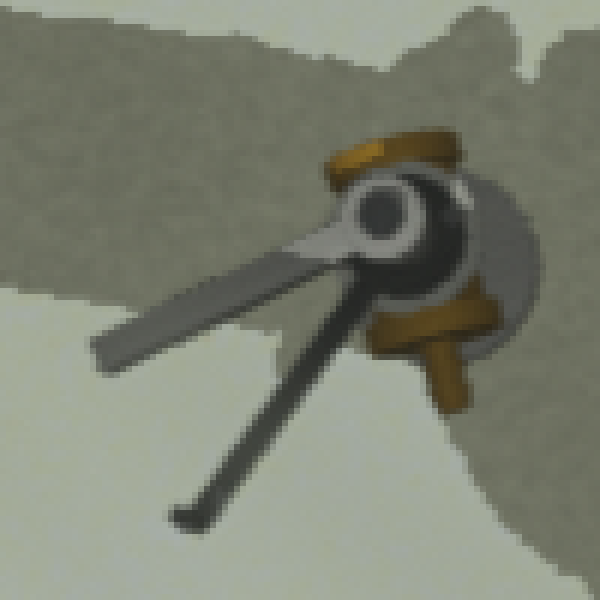

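View pics/z4.png

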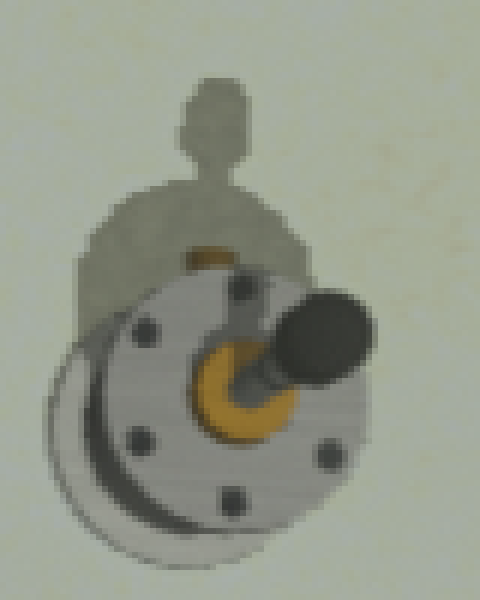

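```bash
python3 - <<'E'
from h import *
S=load('side0');T=load('top0')
def blob(c,thr,box):
    g=c['frame'].max(2);x0,y0,x1,y1=box;m=(g[y0:y1,x0:x1]<thr).astype(np.uint8)
    n,l,st,ce=cv2.connectedComponentsWithStats(m);i=1+st[1:,4].argmax();print(st[i],ce[i]+[x0,y0]);b=st[i]
    return (b[0]+x0+(b[2]-1)/2,b[1]+y0+(b[3]-1)/2),ce[i]+[x0,y0]
hs,hsc=blob(S,38,(300,215,345,257)); ht,htc=blob(T,75,(424,180,450,210))
print(hs,hsc,ht,htc)
head,r=tri([(S,*hsc),(T,*htc)]);print('head',head,r)
hsv=lambda c:cv2.cvtColor(c['frame'],cv2.COLOR_RGB2HSV)
for c,b in((S,(300,280,345,318)),(T,(405,190,435,220))):
    x0,y0,x1,y1=b;h=hsv(c)[y0:y1,x0:x1];m=((h[...,1]>110)&(h[...,0]<30)).astype(np.uint8)
    st=cv2.connectedComponentsWithStats(m)[2];print('brass',st[1:])
def z(x,y,x0,y0,k): return x0+(x+.5)/k-.5,y0+(y+.5)/k-.5
g,r=tri([(S,*z(264,437,270,210,5)),(T,*z(245,392,380,140,6))]);print('gland',g,r)
print('gland z.13',onz(S,*z(264,437,270,210,5),.13),onz(T,*z(245,392,380,140,6),.13))
# band lower edge front at zoom(264,326), sides ~ (235,313),(294,313)
print('bandlow front',[ (lambda e,d: e+d*((head[1]-.008-e[1])/d[1]))(*ray(S,*z(264,326,270,210,5)))])
# lever
hub,r=tri([(S,*z(333,152,230,100,5)),(T,*z(382,214,180,180,6))]);print('hubcap',hub,r)
tip,r=tri([(S,*z(229,75,230,100,5)),(T,*z(103,358,180,180,6))]);print('tip',tip,r)
tab,r=tri([(S,*z(105,148,230,100,5)),(T,*z(176,517,180,180,6))]);print('tabtop',tab,r)
elb,r=tri([(S,*z(108,203,230,100,5)),(T,*z(203,525,180,180,6))]);print('elbow',elb,r)
E
```

```text
[ 10   6  25  34 717] [321.78382148 237.0362622 ]
[  0   9  18  16 209] [432.35406699 196.47368421]
(np.float64(322.0), np.float64(237.5)) [321.78382148 237.0362622 ] (np.float64(432.5), np.float64(196.5)) [432.35406699 196.47368421]
head [ 0.54752927 -0.19699442  0.24491969] [np.float64(0.0003821309324716765), np.float64(0.0003821309324716311)]
brass [[  8   5   2   1   2]
 [  9   7  28  29 529]]
brass [[  7   7  17  17 151]]
gland [ 0.54756688 -0.1981669   0.12779487] [np.float64(0.000520641894402726), np.float64(0.0005206418944027711)]
gland z.13 [ 0.54802497 -0.19971531  0.13      ] [ 0.54670238 -0.19772346  0.13      ]
bandlow front [array([ 0.54806454, -0.20499442,  0.18405706])]
hubcap [0.50754051 0.2019003  0.1795602 ] [np.float64(5.9689195694400074e-05), np.float64(5.9689195694414826e-05)]
tip [0.45498385 0.30236653 0.16831519] [np.float64(0.0010473264361936041), np.float64(0.0010473264361936586)]
tabtop [0.39742473 0.27737486 0.14462132] [np.float64(0.00036201648430574557), np.float64(0.0003620164843057384)]
elbow [0.39563082 0.27306322 0.11734879] [np.float64(0.0001497222050266017), np.float64(0.00014972220502667798)]
```

Head axis is at about (0.5475, -0.198) with its centre at z≈0.245, so about 54 mm too high. The band edge gives the same 54 mm and the gland height checks at 0.128. For the lever, the hub is at (0.5075, 0.202), the lever direction is ≈117.6° and the pointer ≈146–147°. Next I move over the tube.

Request:
jog_arm(
  moves=[
    {"dz": 45,"az": -6},
    {"dz": 45,"az": -6},
    {"dx": 10,"dy": -30,"dz": 25,"az": -6},
    {"dx": 16,"dy": -43,"az": -6},
    {"dx": 16,"dy": -43,"az": -6},
    {"dx": 16,"dy": -43,"az": -6},
    {"dx": 16,"dy": -43,"az": -6},
    {"dx": 16,"dy": -43,"az": -6},
  ],
)

```text
schema error: expected keys ax, ay, az, dx, dy, dz, grip
```

Request:
jog_arm(
  moves=[
    {"dx": 16,"dy": -43,"az": -6},
    {"dx": 16,"dy": -43,"az": -6},
    {"dx": 16,"dy": -43,"az": -6},
    {"dx": 16,"dy": -43,"az": -6},
    {"dx": 16,"dy": -43,"az": -6},
    {"dx": 16,"dy": -43,"az": -6},
    {"dx": 16,"dy": -43},
    {"dx": 16,"dy": -43},
  ],
)

```text
schema error: expected keys ax, ay, az, dx, dy, dz, grip
```

Request:
jog_arm(
  moves=[
    {"ax": 0,"ay": 0,"az": -6,"dx": 0,"dy": 0,"dz": 45,"grip": 100},
    {"ax": 0,"ay": 0,"az": -6,"dx": 0,"dy": 0,"dz": 45,"grip": 100},
    {"ax": 0,"ay": 0,"az": -6,"dx": 10,"dy": -30,"dz": 25,"grip": 100},
    {"ax": 0,"ay": 0,"az": -6,"dx": 16,"dy": -43,"dz": 0,"grip": 100},
    {"ax": 0,"ay": 0,"az": -6,"dx": 16,"dy": -43,"dz": 0,"grip": 100},
    {"ax": 0,"ay": 0,"az": -6,"dx": 16,"dy": -43,"dz": 0,"grip": 100},
    {"ax": 0,"ay": 0,"az": -6,"dx": 16,"dy": -43,"dz": 0,"grip": 100},
    {"ax": 0,"ay": 0,"az": -6,"dx": 16,"dy": -43,"dz": 0,"grip": 100},
  ],
)

```text
time: 0.95
eef_pos: [0.3563, 0.3131, 0.3319]
tcp_rot: [-1.903, -2.491, 0.006]
wrist_force: [1.1, 0.0, -0.3]
gripper_width: 1.001
```

Request:
jog_arm(
  moves=[
    {"ax": 0,"ay": 0,"az": -6,"dx": 16,"dy": -43,"dz": 0,"grip": 100},
    {"ax": 0,"ay": 0,"az": -6,"dx": 16,"dy": -43,"dz": 0,"grip": 100},
    {"ax": 0,"ay": 0,"az": -6,"dx": 16,"dy": -43,"dz": 0,"grip": 100},
    {"ax": 0,"ay": 0,"az": -6,"dx": 16,"dy": -43,"dz": 0,"grip": 100},
    {"ax": 0,"ay": 0,"az": -6,"dx": 16,"dy": -43,"dz": 0,"grip": 100},
    {"ax": 0,"ay": 0,"az": -6,"dx": 16,"dy": -43,"dz": 0,"grip": 100},
    {"ax": 0,"ay": 0,"az": 0,"dx": 16,"dy": -43,"dz": 0,"grip": 100},
    {"ax": 0,"ay": 0,"az": 0,"dx": 16,"dy": -43,"dz": 0,"grip": 100},
  ],
)

```text
time: 1.75
eef_pos: [0.4854, -0.0466, 0.3325]
tcp_rot: [-2.604, -1.74, -0.004]
wrist_force: [1.6, 0.7, -0.0]
gripper_width: 1.001
```

```bash
python3 - <<'E'
from h import *
c=shot('wrist','w1'); s=get_state(); print(s['eef_pos'],s['tcp_rot'],c['eye'],Rot(c['orientation'])@[0,0,1]); print(proj(c,[.5475,-.198,.245]),proj(c,[.5475,-.198,.13]))
E
```

```text
[ 0.48658744 -0.05356619  0.33270397] [-2.61191426 -1.73329259 -0.00328329] [0.51743806 0.02765169 0.50050084] [-0.11094909 -0.25281843 -0.96113118]
[433.29338899 318.22043245] [404.32919789 265.43250935]
```

View pics/w1.png

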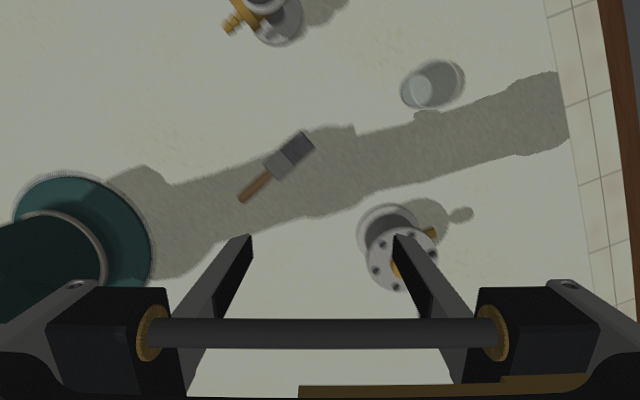

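The wrist view shows the gland at (400,268), close to the predicted (404,265). I'll move above the head.

Request:
jog_arm(
  moves=[
    {"ax": 0,"ay": 0,"az": 0,"dx": 16,"dy": -38,"dz": 0,"grip": 100},
    {"ax": 0,"ay": 0,"az": 0,"dx": 16,"dy": -38,"dz": 0,"grip": 100},
    {"ax": 0,"ay": 0,"az": 0,"dx": 16,"dy": -38,"dz": 0,"grip": 100},
    {"ax": 0,"ay": 0,"az": 0,"dx": 10,"dy": -25,"dz": 0,"grip": 100},
    {"ax": 0,"ay": 0,"az": 0,"dx": 2,"dy": -5,"dz": 0,"grip": 100},
    {"ax": 0,"ay": 0,"az": 0,"dx": 0,"dy": 0,"dz": 0,"grip": 100},
    {"ax": 0,"ay": 0,"az": 0,"dx": 0,"dy": 0,"dz": 0,"grip": 100},
    {"ax": 0,"ay": 0,"az": 0,"dx": 0,"dy": 0,"dz": 0,"grip": 100},
  ],
)

```text
time: 2.6
eef_pos: [0.5473, -0.2035, 0.3312]
tcp_rot: [-2.611, -1.732, -0.0]
wrist_force: [0.1, 0.1, -0.4]
gripper_width: 1.0
```

```bash
python3 - <<'E'
from h import *
c=shot('wrist','w2');d=shot('side','s2'); s=get_state(); print(s['eef_pos'],s['tcp_rot'])
print(proj(c,[.5475,-.198,.261]))
E
```

```text
[ 0.54737172 -0.20347305  0.3313515 ] [-2.61094299e+00 -1.73237431e+00 -5.00972303e-04]
[320.1693187  211.66178843]
```

View pics/w2.png

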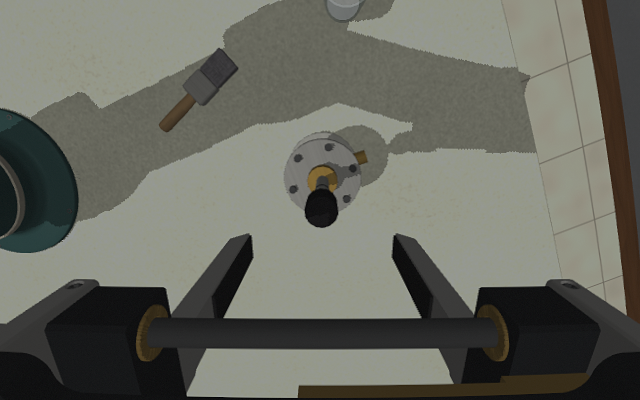

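View pics/s2.png

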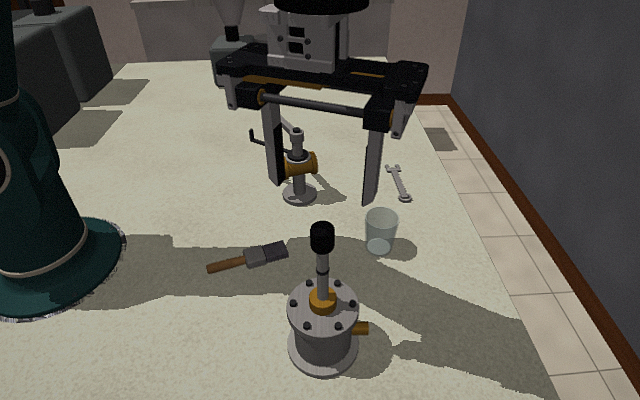

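Head top is at (321,211) in the wrist view, exactly as predicted, and midway between the fingers. I'll correct y by +5 mm, descend and close.

Request:
jog_arm(
  moves=[
    {"ax": 0,"ay": 0,"az": 0,"dx": 0,"dy": 5,"dz": -20,"grip": 100},
    {"ax": 0,"ay": 0,"az": 0,"dx": 0,"dy": 0,"dz": -25,"grip": 100},
    {"ax": 0,"ay": 0,"az": 0,"dx": 0,"dy": 0,"dz": -25,"grip": 100},
    {"ax": 0,"ay": 0,"az": 0,"dx": 0,"dy": 0,"dz": -16,"grip": 100},
    {"ax": 0,"ay": 0,"az": 0,"dx": 0,"dy": 0,"dz": -6,"grip": 100},
    {"ax": 0,"ay": 0,"az": 0,"dx": 0,"dy": 0,"dz": 0,"grip": 100},
    {"ax": 0,"ay": 0,"az": 0,"dx": 0,"dy": 0,"dz": 0,"grip": 100},
    {"ax": 0,"ay": 0,"az": 0,"dx": 0,"dy": 0,"dz": 0,"grip": 100},
  ],
)

```text
time: 3.5
eef_pos: [0.5486, -0.1934, 0.24]
tcp_rot: [-2.607, -1.743, -0.01]
wrist_force: [0.6, 0.1, 0.7]
gripper_width: 0.998
```

Request:
jog_arm(
  moves=[
    {"ax": 0,"ay": 0,"az": 0,"dx": 0,"dy": 0,"dz": 0,"grip": 40},
    {"ax": 0,"ay": 0,"az": 0,"dx": 0,"dy": 0,"dz": 0,"grip": 40},
    {"ax": 0,"ay": 0,"az": 0,"dx": 0,"dy": 0,"dz": 0,"grip": 40},
    {"ax": 0,"ay": 0,"az": 0,"dx": 0,"dy": 0,"dz": 0,"grip": 40},
    {"ax": 0,"ay": 0,"az": 0,"dx": 0,"dy": 0,"dz": 0,"grip": 40},
    {"ax": 0,"ay": 0,"az": 0,"dx": 0,"dy": 0,"dz": 0,"grip": 40},
    {"ax": 0,"ay": 0,"az": 0,"dx": 0,"dy": 0,"dz": 0,"grip": 40},
    {"ax": 0,"ay": 0,"az": 0,"dx": 0,"dy": 0,"dz": 0,"grip": 40},
  ],
)

```text
time: 4.3
eef_pos: [0.5492, -0.1937, 0.2417]
tcp_rot: [-2.608, -1.743, -0.013]
wrist_force: [-0.2, 0.0, 0.1]
gripper_width: 0.402
```

```bash
python3 - <<'E'
from h import *
c=shot('wrist','w3');d=shot('side','s3'); s=get_state(); print(s['eef_pos'],s['tcp_rot'],s['gripper_width'],s['wrist_force'])
a=d['frame'][200:340,250:400,::-1]
cv2.imwrite('pics/z5.png',np.hstack([cv2.resize(a,None,fx=4,fy=4,interpolation=0)]))
E
```

```text
[ 0.54921199 -0.19374276  0.24173475] [-2.6078797  -1.74334374 -0.01341602] 0.4007232438321462 [0.12065095 0.13499828 0.14642563]
```

View pics/z5.png

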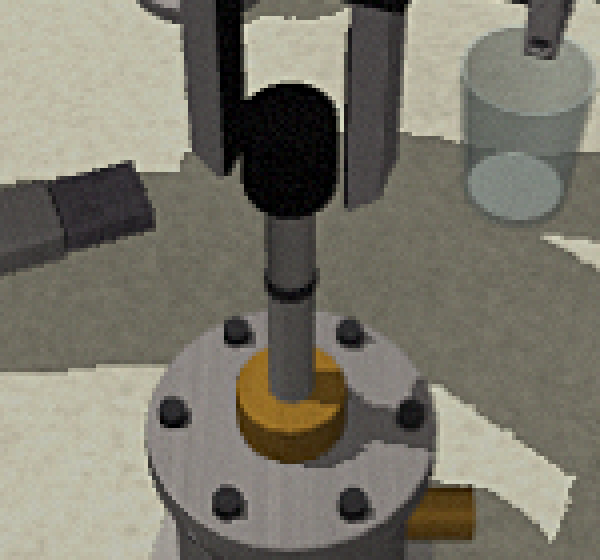

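View pics/w3.png

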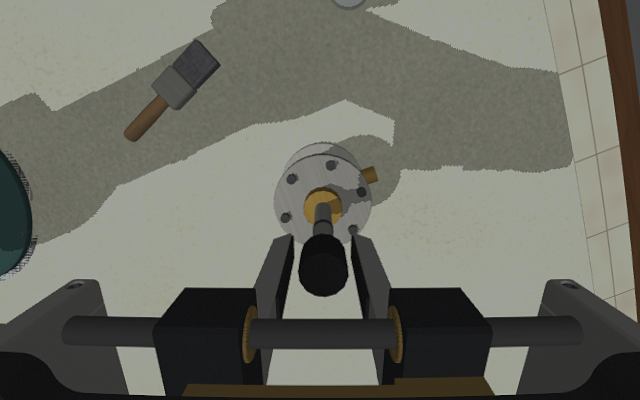

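The head sits between the fingers, about 4 mm off in y. I'll centre it and close.

Request:
jog_arm(
  moves=[
    {"ax": 0,"ay": 0,"az": 0,"dx": -1,"dy": -4,"dz": -3,"grip": 40},
    {"ax": 0,"ay": 0,"az": 0,"dx": 0,"dy": 0,"dz": 0,"grip": 40},
    {"ax": 0,"ay": 0,"az": 0,"dx": 0,"dy": 0,"dz": 0,"grip": 20},
    {"ax": 0,"ay": 0,"az": 0,"dx": 0,"dy": 0,"dz": 0,"grip": 10},
    {"ax": 0,"ay": 0,"az": 0,"dx": 0,"dy": 0,"dz": 0,"grip": 10},
    {"ax": 0,"ay": 0,"az": 0,"dx": 0,"dy": 0,"dz": 0,"grip": 10},
    {"ax": 0,"ay": 0,"az": 0,"dx": 0,"dy": 0,"dz": 0,"grip": 10},
    {"ax": 0,"ay": 0,"az": 0,"dx": 0,"dy": 0,"dz": 0,"grip": 10},
  ],
)

```text
time: 5.2
eef_pos: [0.548, -0.1983, 0.2384]
tcp_rot: [-2.608, -1.743, -0.013]
wrist_force: [-0.2, 0.4, 0.0]
gripper_width: 0.313
```

It is gripped: 0.313 × 94 mm ≈ 29.4 mm, against a 30 mm head. I'll push down about 48 mm first and then measure.

Request:
jog_arm(
  moves=[
    {"ax": 0,"ay": 0,"az": 0,"dx": 0,"dy": 0,"dz": -6,"grip": 10},
    {"ax": 0,"ay": 0,"az": 0,"dx": 0,"dy": 0,"dz": -10,"grip": 10},
    {"ax": 0,"ay": 0,"az": 0,"dx": 0,"dy": 0,"dz": -10,"grip": 10},
    {"ax": 0,"ay": 0,"az": 0,"dx": 0,"dy": 0,"dz": -10,"grip": 10},
    {"ax": 0,"ay": 0,"az": 0,"dx": 0,"dy": 0,"dz": -8,"grip": 10},
    {"ax": 0,"ay": 0,"az": 0,"dx": 0,"dy": 0,"dz": -4,"grip": 10},
    {"ax": 0,"ay": 0,"az": 0,"dx": 0,"dy": 0,"dz": 0,"grip": 10},
    {"ax": 0,"ay": 0,"az": 0,"dx": 0,"dy": 0,"dz": 0,"grip": 10},
  ],
)

```text
time: 6.0
eef_pos: [0.548, -0.1983, 0.1902]
tcp_rot: [-2.608, -1.743, -0.016]
wrist_force: [-0.5, -0.0, 2.6]
gripper_width: 0.314
```

```bash
cat >> h.py <<'E'
def crop(c,x0,y0,x1,y1,k,fn): cv2.imwrite(f'pics/{fn}.png',cv2.resize(c['frame'][y0:y1,x0:x1,::-1],None,fx=k,fy=k,interpolation=0))
E
python3 - <<'E'
from h import *
d=shot('side','s4'); s=get_state(); print(s['eef_pos'],s['gripper_width'],s['wrist_force'])
crop(d,290,230,360,330,6,'z6')
for x in (322,323): print(d['frame'][262:315,x].max(1))
# predicted rows of axis front face at z levels
for zz in (.125,.13,.135,.14,.145,.15): print(zz,proj(d,[.5475,-.206,zz]))
E
```

```text
[ 0.54798096 -0.19824305  0.19022688] 0.31183012384736203 [ 1.92701298 -0.64088483 -3.64610774]
[  0  11  13   5   8   3   5  12  10   8  13   0  10  15   7   9   0  13
  47  82  70  78  77  76  77  78  74  76  74  74  68  73  82  63  21  18
  55  79  75  84  92  81 138 162 162 158 101  64  70  71  73  70  72]
[ 14   7  12   0  10  13   8  12   5   8   7   3   5   7   8   3   5  13
  51  82  76  74  76  76  70  80  75  77  74  77  78  76  82  60  19  15
  53  76  83  88  90  78 125 155 158 140  81  64  71  72  71  74  71]
0.125 [322.22029151 302.84559178]
0.13 [322.20272322 300.67768825]
0.135 [322.18495012 298.48274883]
0.14 [322.16696887 296.26029882]
0.145 [322.14877605 294.00985319]
0.15 [322.13036819 291.7309162 ]
```

View pics/z6.png

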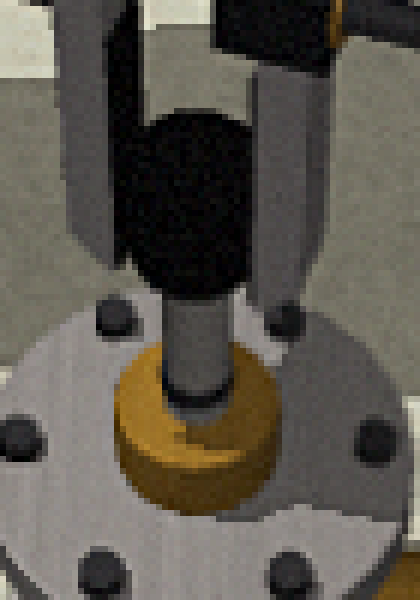

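```bash
python3 - <<'E'
from h import *
d=load('s4')
f=d['frame'].astype(int)
for r in range(292,308): print(r,f[r,319:326].mean(0).round(0), [ (f[r,x,0]-f[r,x,2]) for x in range(316,330)])
E
```

```text
292 [74. 72. 68.] [np.int64(81), np.int64(-18), np.int64(1), np.int64(5), np.int64(7), np.int64(7), np.int64(5), np.int64(6), np.int64(5), np.int64(5), np.int64(2), np.int64(0), np.int64(7), np.int64(53)]
293 [76. 73. 69.] [np.int64(102), np.int64(-15), np.int64(0), np.int64(5), np.int64(5), np.int64(8), np.int64(4), np.int64(9), np.int64(8), np.int64(6), np.int64(4), np.int64(-2), np.int64(13), np.int64(57)]
294 [71. 68. 64.] [np.int64(121), np.int64(-8), np.int64(-4), np.int64(3), np.int64(6), np.int64(7), np.int64(7), np.int64(7), np.int64(5), np.int64(10), np.int64(0), np.int64(-1), np.int64(20), np.int64(60)]
295 [41. 40. 41.] [np.int64(122), np.int64(27), np.int64(-8), np.int64(-1), np.int64(2), np.int64(0), np.int64(1), np.int64(3), np.int64(0), np.int64(0), np.int64(-3), np.int64(-1), np.int64(28), np.int64(74)]
296 [13. 13. 14.] [np.int64(120), np.int64(50), np.int64(-11), np.int64(-2), np.int64(-1), np.int64(1), np.int64(-4), np.int64(-3), np.int64(0), np.int64(0), np.int64(-4), np.int64(1), np.int64(26), np.int64(71)]
297 [21. 20. 22.] [np.int64(116), np.int64(49), np.int6
[... 1667 characters left out ...]
), np.int64(63)]
305 [151. 112.  39.] [np.int64(123), np.int64(117), np.int64(115), np.int64(112), np.int64(115), np.int64(117), np.int64(121), np.int64(112), np.int64(102), np.int64(106), np.int64(100), np.int64(103), np.int64(106), np.int64(105)]
306 [163. 119.  42.] [np.int64(115), np.int64(124), np.int64(128), np.int64(128), np.int64(121), np.int64(117), np.int64(121), np.int64(117), np.int64(122), np.int64(122), np.int64(125), np.int64(121), np.int64(94), np.int64(79)]
307 [137. 100.  37.] [np.int64(67), np.int64(88), np.int64(89), np.int64(88), np.int64(98), np.int64(106), np.int64(116), np.int64(101), np.int64(105), np.int64(91), np.int64(79), np.int64(78), np.int64(60), np.int64(43)]
```

The side view shows the lower band edge at row ≈297.9 and the tube/brass junction at ≈300.35. Allowing for the band's slightly larger radius, the remaining gap is ≈6 mm, which matches 54 − 48.2. I'll go down 4 mm and look again.

Request:
jog_arm(
  moves=[
    {"ax": 0,"ay": 0,"az": 0,"dx": 0,"dy": 0,"dz": -2,"grip": 10},
    {"ax": 0,"ay": 0,"az": 0,"dx": 0,"dy": 0,"dz": -2,"grip": 10},
    {"ax": 0,"ay": 0,"az": 0,"dx": 0,"dy": 0,"dz": 0,"grip": 10},
    {"ax": 0,"ay": 0,"az": 0,"dx": 0,"dy": 0,"dz": 0,"grip": 10},
    {"ax": 0,"ay": 0,"az": 0,"dx": 0,"dy": 0,"dz": 0,"grip": 10},
    {"ax": 0,"ay": 0,"az": 0,"dx": 0,"dy": 0,"dz": 0,"grip": 10},
    {"ax": 0,"ay": 0,"az": 0,"dx": 0,"dy": 0,"dz": 0,"grip": 10},
    {"ax": 0,"ay": 0,"az": 0,"dx": 0,"dy": 0,"dz": 0,"grip": 10},
  ],
)

```text
time: 6.85
eef_pos: [0.5479, -0.1983, 0.1866]
tcp_rot: [-2.608, -1.743, -0.016]
wrist_force: [0.5, -0.1, -1.4]
gripper_width: 0.314
```

```bash
cat > prof.py <<'E'
from h import *
import sys
fr=[]
for i in range(4):
    c=camera('side'); fr.append(c['frame'].astype(float))
f=np.mean(fr,0); np.save('pics/'+sys.argv[1]+'.npy',f)
s=get_state(); print(s['eef_pos'],s['wrist_force'])
for r in range(288,306):
    print(r,f[r,321:325].mean(0).round(0),'RB',(f[r,321:325,0]-f[r,321:325,2]).mean().round(0))
a=f[240:330,285:365].astype(np.uint8)[:,:,::-1]
cv2.imwrite('pics/'+sys.argv[1]+'.png',cv2.resize(a,None,fx=6,fy=6,interpolation=0))
E
python3 prof.py p5
```

```text
[ 0.54796302 -0.19823993  0.18665272] [ 0.13161141 -1.15923379 -1.8661736 ]
288 [74. 71. 68.] RB 6.0
289 [74. 72. 69.] RB 5.0
290 [74. 72. 68.] RB 6.0
291 [74. 72. 69.] RB 5.0
292 [74. 72. 69.] RB 5.0
293 [74. 71. 68.] RB 6.0
294 [75. 73. 69.] RB 6.0
295 [79. 76. 73.] RB 6.0
296 [65. 63. 61.] RB 4.0
297 [32. 32. 32.] RB 0.0
298 [15. 16. 17.] RB -2.0
299 [35. 37. 40.] RB -5.0
300 [72. 62. 49.] RB 23.0
301 [89. 67. 30.] RB 59.0
302 [88. 63. 22.] RB 66.0
303 [82. 59. 20.] RB 62.0
304 [120.  88.  30.] RB 90.0
305 [154. 113.  38.] RB 116.0
```

View pics/p5.png

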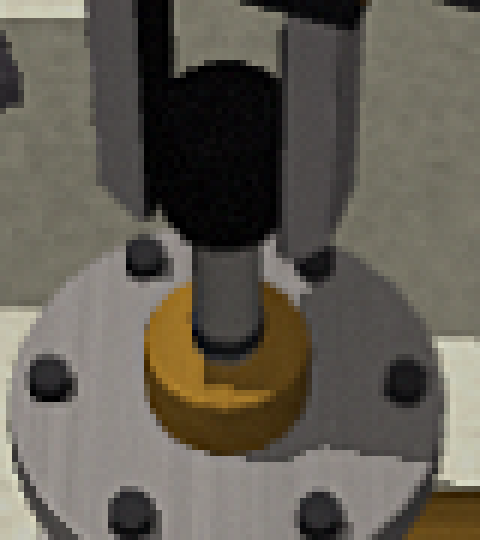

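```bash
python3 - <<'E'
from h import *
S=load('s4')
from scipy.optimize import brentq
def z_of(row,r,off=0.33): # off: predicted minus observed at junction
    return brentq(lambda z: proj(S,[.5475,-.198-r,z])[1]-off-row,.1,.3)
def edges(f,lo,hi):
    p=f[lo:hi,321:325].max(2).mean(1) if f.ndim==3 else f
    return p
for n,lo in (('side0',262),('s2',262),('s3',262)):
    f=load(n)['frame'].astype(float); print(n,f[lo:lo+20,320:325].mean((1,2)).round(0))
for r in (.008,.0085,.009): print(r,'junction',z_of(300.35,.008),'p4',z_of(297.7,r),z_of(295.26,r),'p5',z_of(299.17,r),z_of(296.57,r))
f=np.load('pics/p5.npy')
print(f[270:300:1,312:334].mean(2).round(0)[20:30])
E
```

```text
side0 [55. 56. 54. 58. 54. 57. 56. 56. 57. 58. 41. 11. 11. 30. 58. 57. 57. 56.
 56. 56.]
s2 [65. 66. 65. 67. 65. 65. 66. 65. 67. 68. 48. 14. 16. 32. 70. 67. 65. 66.
 66. 65.]
s3 [67. 68. 69. 68. 69. 68. 71. 69. 71. 67. 40. 17. 15. 35. 75. 70. 72. 71.
 70. 70.]
0.008 junction 0.12999470105773214 p4 0.13602365432585095 0.14149582813529143 p5 0.13269045723204087 0.13856720986265386
0.0085 junction 0.12999470105773214 p4 0.13668850299675697 0.14215230008182173 p5 0.1333604083116806 0.1392281648958762
0.009 junction 0.12999470105773214 p4 0.13735335163731055 0.1428087719987717 p5 0.13403035936050184 0.13988911989910394
[[ 98. 100. 100. 106. 103.  53.  60.  68.  68.  69.  73.  72.  71.  71.
   67.  59.  52.  57.  56.  55.  57.  84.]
 [ 98. 102. 104. 107. 104.  50.  55.  65.  69.  70.  73.  71.  72.  70.
   67.  60.  42.  59.  59.  60.  56.  60.]
 [ 99. 102. 105. 104.  90.  42.  58.  64.  68.  72.  71.  72.  72.  73.
   67.  61.  44.  51.  60.  59.  59.  56.]
 [102. 102. 105. 104.  89.  47.  60.  65.  72.  72.  71.  72.  68.  72.
   68.  62.  36.  51.  60.  57.  61.  58.]
 [102. 104. 103. 107. 106.  32.  52.  72.  70.  72.  72.  73.  72.  73.
   72.  54.  22.  49.  60.  60.  59.  57.]
 [103. 101. 103. 105. 104.   4.  33.  63.  73.  76.  75.  75.  76.  74.
   60.  32.  22.  56.  61.  60.  59.  61.]
 [101. 103. 106. 107. 106.  27.  11.  36.  55.  60.  62.  65.  65.  52.
   28.  11.  27.  64.  58.  60.  62.  59.]
 [103. 104. 103. 106. 105.  62.   7.  14.  24.  26.  36.  36.  30.  16.
   12.  22.  47.  59.  57.  59.  60.  60.]
 [103. 104. 104. 104. 106.  96.  64.  12.  15.  15.  15.  17.  18.  17.
   35.  52.  58.  60.  61.  62.  62.  59.]
 [ 99. 102. 104. 104. 107. 107. 105.  42.  41.  42.  35.  34.  37.  56.
   61.  64.  60.  60.  59.  59.  61.  61.]]
```

```bash
python3 - <<'E'
from h import *
S=load('s4')
from scipy.optimize import brentq
z=lambda row,r,off=0.33: brentq(lambda z: proj(S,[.5475,-.198-r,z])[1]-off-row,.1,.3)
for r in (.008,.0085,.009): print(r,z(275.1,r),z(272.15,r)-.006)
# apparent widths
t=np.load('pics/p5.npy')[288]; print(t[308:338].mean(1).round(0))
t=load('s3')['frame'].astype(float)
for r in (266,272,273,274,280): print(r,t[r,310:335].mean(1).round(0))
for x in(.5395,.5555,.539,.556): print(proj(S,[x,-.198,.186]))
E
```

```text
0.008 0.18401568366550777 0.18386334522870468
0.0085 0.18460706675337565 0.18444577677813978
0.009 0.18519844981796563 0.1850282083052087
[142. 144. 143. 143. 142. 129. 107. 101. 102.  54.  55.  64.  66.  71.
  70.  71.  71.  71.  68.  59.  52.  50.  54.  87. 121. 140. 143. 126.
 122.  78.]
266 [105. 101. 101. 103. 103. 108.  89.  48.  60.  62.  66.  70.  65.  71.
  71.  68.  64.  54.  61. 102. 108. 103. 106. 103. 103.]
272 [104. 100. 109. 103. 102. 104.  61.  11.  16.  28.  31.  47.  50.  37.
  35.   6.  19.   4.  41. 113. 108. 105. 101. 103.  98.]
273 [110. 111. 103.  97. 103. 104.  93.  39.  15.  12.  16.  15.  19.  13.
  20.  14.  13.  19.  60. 119. 112. 101.  98.  98. 102.]
274 [107. 109. 105. 101. 100. 111. 106.  75.  31.  27.  18.  17.   8.  12.
  19.  23.  37.  47.  67. 116. 112. 111.  98. 103. 103.]
280 [ 43.  65. 130. 134. 136. 132. 123.  71.  78.  76.  77.  68.  65.  71.
  69.  68.  62.  60.  84. 136. 134. 133. 132. 141. 120.]
[315.69958789 269.95760719]
[327.80802409 269.54766513]
[315.32082986 269.97026592]
[328.18601404 269.53470385]
```

Both estimates agree: 2.7–3.3 mm remain. I'll go down 2.6 mm and recheck.

Request:
jog_arm(
  moves=[
    {"ax": 0,"ay": 0,"az": 0,"dx": 0,"dy": 0,"dz": -1.5,"grip": 10},
    {"ax": 0,"ay": 0,"az": 0,"dx": 0,"dy": 0,"dz": -1.3,"grip": 10},
    {"ax": 0,"ay": 0,"az": 0,"dx": 0,"dy": 0,"dz": 0,"grip": 10},
    {"ax": 0,"ay": 0,"az": 0,"dx": 0,"dy": 0,"dz": 0,"grip": 10},
    {"ax": 0,"ay": 0,"az": 0,"dx": 0,"dy": 0,"dz": 0,"grip": 10},
    {"ax": 0,"ay": 0,"az": 0,"dx": 0,"dy": 0,"dz": 0,"grip": 10},
    {"ax": 0,"ay": 0,"az": 0,"dx": 0,"dy": 0,"dz": 0,"grip": 10},
    {"ax": 0,"ay": 0,"az": 0,"dx": 0,"dy": 0,"dz": 0,"grip": 10},
  ],
)

```text
time: 7.85
eef_pos: [0.548, -0.1982, 0.1842]
tcp_rot: [-2.607, -1.743, -0.017]
wrist_force: [-0.9, 0.3, 1.0]
gripper_width: 0.316
```

```bash
python3 prof.py p6
```

```text
[ 0.54797278 -0.19825812  0.18414033] [-0.22845541  1.04775211  0.91738601]
288 [74. 71. 68.] RB 6.0
289 [75. 73. 69.] RB 6.0
290 [75. 73. 69.] RB 6.0
291 [74. 72. 69.] RB 6.0
292 [76. 73. 70.] RB 6.0
293 [74. 73. 69.] RB 5.0
294 [75. 72. 69.] RB 6.0
295 [76. 73. 70.] RB 6.0
296 [77. 75. 71.] RB 6.0
297 [67. 65. 63.] RB 5.0
298 [36. 36. 35.] RB 1.0
299 [15. 16. 20.] RB -5.0
300 [30. 27. 22.] RB 8.0
301 [75. 55. 22.] RB 53.0
302 [92. 66. 22.] RB 70.0
303 [85. 61. 21.] RB 63.0
304 [106.  77.  27.] RB 79.0
305 [149. 110.  38.] RB 111.0
```

View pics/p6.png

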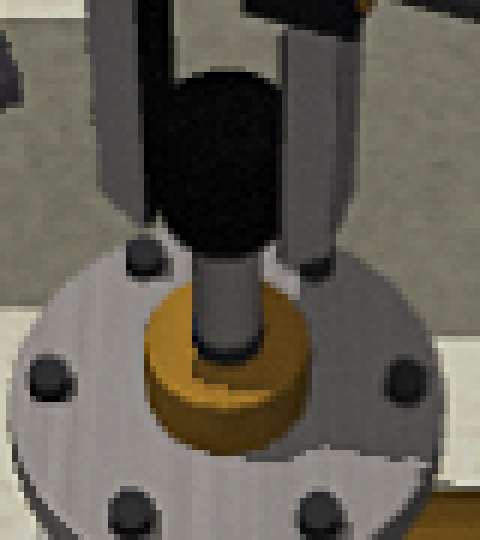

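The band's upper edge is at row ≈297.7 and the lower at ≈300.5. That puts the lower edge 0.4–0.7 mm above the gland top with the full 6 mm band visible. I'll release, lift and confirm.

Request:
jog_arm(
  moves=[
    {"ax": 0,"ay": 0,"az": 0,"dx": 0,"dy": 0,"dz": 0,"grip": 70},
    {"ax": 0,"ay": 0,"az": 0,"dx": 0,"dy": 0,"dz": 0,"grip": 70},
    {"ax": 0,"ay": 0,"az": 0,"dx": 0,"dy": 0,"dz": 0,"grip": 70},
    {"ax": 0,"ay": 0,"az": 0,"dx": 0,"dy": 0,"dz": 0,"grip": 70},
    {"ax": 0,"ay": 0,"az": 0,"dx": 0,"dy": 0,"dz": 30,"grip": 70},
    {"ax": 0,"ay": 0,"az": 0,"dx": 0,"dy": 0,"dz": 40,"grip": 70},
    {"ax": 0,"ay": 0,"az": 0,"dx": 0,"dy": 0,"dz": 40,"grip": 70},
    {"ax": 0,"ay": 0,"az": 0,"dx": 0,"dy": 0,"dz": 40,"grip": 70},
  ],
)

```text
time: 8.85
eef_pos: [0.5451, -0.197, 0.3339]
tcp_rot: [-2.603, -1.739, -0.006]
wrist_force: [0.6, 0.2, 0.8]
gripper_width: 0.697
```

```bash
python3 prof.py p7 | tail -11; python3 -c "
from h import *
shot('wrist','w7')"
```

```text
295 [66. 63. 61.] RB 5.0
296 [68. 66. 63.] RB 5.0
297 [63. 61. 59.] RB 4.0
298 [37. 37. 37.] RB -0.0
299 [ 7. 10. 15.] RB -8.0
300 [27. 23. 19.] RB 8.0
301 [113.  82.  30.] RB 84.0
302 [144. 104.  36.] RB 108.0
303 [136. 100.  33.] RB 103.0
304 [136.  99.  34.] RB 102.0
305 [136.  99.  34.] RB 102.0
```

View pics/p7.png

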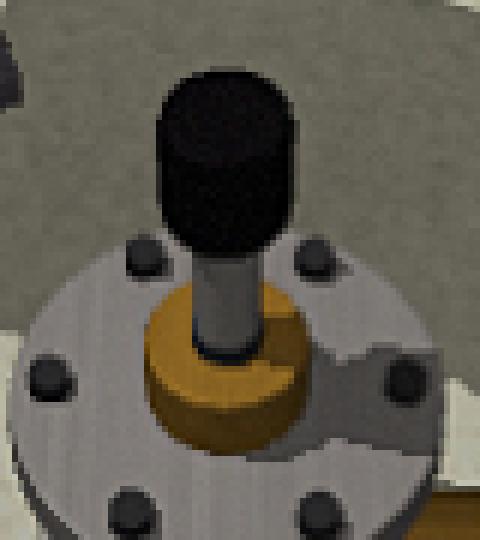

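View pics/w7.png

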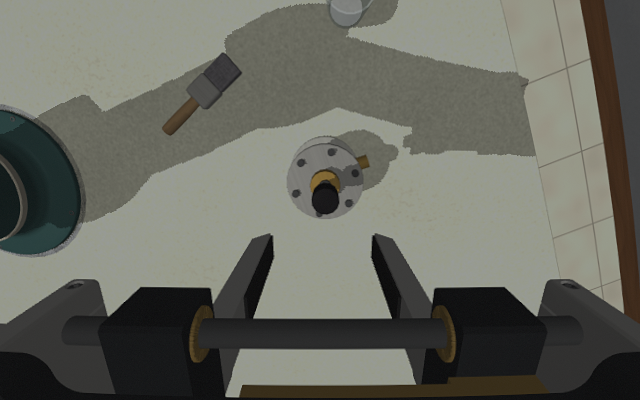

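After release the visible band height is 2.65 px, the full 6 mm. The lower edge sits on the brass, with depth between 0 and −0.5 mm, so the tube is done. Now I move above the lever.

Request:
jog_arm(
  moves=[
    {"ax": 0,"ay": 0,"az": 5,"dx": -7,"dy": 40,"dz": 0,"grip": 70},
    {"ax": 0,"ay": 0,"az": 5,"dx": -7,"dy": 46,"dz": 0,"grip": 70},
    {"ax": 0,"ay": 0,"az": 5,"dx": -7,"dy": 46,"dz": 0,"grip": 70},
    {"ax": 0,"ay": 0,"az": 5,"dx": -7,"dy": 46,"dz": 0,"grip": 70},
    {"ax": 0,"ay": 0,"az": 5,"dx": -7,"dy": 46,"dz": 0,"grip": 70},
    {"ax": 0,"ay": 0,"az": 5,"dx": -7,"dy": 46,"dz": 0,"grip": 70},
    {"ax": 0,"ay": 0,"az": 5,"dx": -7,"dy": 46,"dz": 0,"grip": 70},
    {"ax": 0,"ay": 0,"az": 5,"dx": -7,"dy": 46,"dz": 0,"grip": 70},
  ],
)

```text
time: 9.9
eef_pos: [0.4803, 0.1722, 0.3216]
tcp_rot: [-1.828, -2.536, 0.024]
wrist_force: [1.5, 0.5, 0.7]
gripper_width: 0.703
```

Request:
jog_arm(
  moves=[
    {"ax": 0,"ay": 0,"az": 5,"dx": -7,"dy": 40,"dz": 0,"grip": 70},
    {"ax": 0,"ay": 0,"az": 5,"dx": -7,"dy": 40,"dz": 0,"grip": 70},
    {"ax": 0,"ay": 0,"az": 0,"dx": -4,"dy": 26,"dz": 0,"grip": 70},
    {"ax": 0,"ay": 0,"az": 0,"dx": 0,"dy": 8,"dz": 0,"grip": 70},
    {"ax": 0,"ay": 0,"az": 0,"dx": 0,"dy": 0,"dz": 0,"grip": 70},
    {"ax": 0,"ay": 0,"az": 0,"dx": 0,"dy": 0,"dz": 0,"grip": 70},
    {"ax": 0,"ay": 0,"az": 0,"dx": 0,"dy": 0,"dz": 0,"grip": 70},
    {"ax": 0,"ay": 0,"az": 0,"dx": 0,"dy": 0,"dz": 0,"grip": 70},
  ],
)

```text
time: 10.7
eef_pos: [0.4566, 0.2924, 0.3133]
tcp_rot: [-1.576, -2.695, 0.045]
wrist_force: [0.0, -0.4, -0.3]
gripper_width: 0.703
```

```bash
python3 - <<'E'
from h import *
c=shot('wrist','w8'); s=get_state(); print(s['eef_pos'],s['tcp_rot'],c['eye'])
n=s['tcp_rot'];print('jaw deg',2*np.degrees(np.arctan2(n[1],n[0]))-90)
for X in ([.5075,.202,.18],[.4550,.3024,.173],[.3965,.274,.145],[.3956,.273,.117],[.468,.277,.173]): print(X,proj(c,X))
crop(c,220,0,420,300,2,'z8')
E
```

```text
[0.45667335 0.29236404 0.31337147] [-1.57614071 -2.69485137  0.04426868] [0.4214453  0.36639246 0.48076466]
jaw deg -330.64426370801823
[0.5075, 0.202, 0.18] [326.24791688 283.57316304]
[0.455, 0.3024, 0.173] [330.06452941 188.07830991]
[0.3965, 0.274, 0.145] [275.30828227 178.96136944]
[0.3956, 0.273, 0.117] [278.49029119 174.91959241]
[0.468, 0.277, 0.173] [328.84528553 213.08446627]
```

View pics/w8.png

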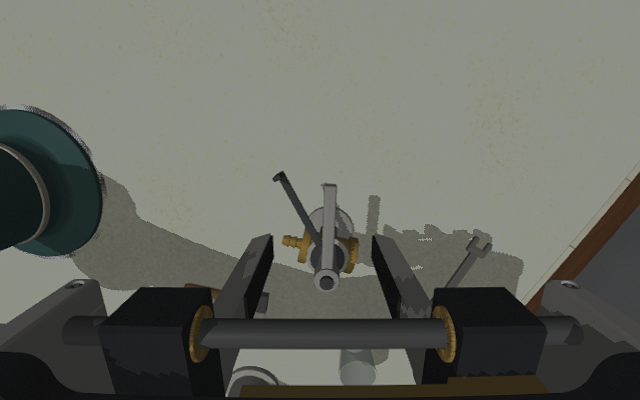

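The wrist view matches predictions to 2–3 px: hub (326,283), lever tip (330,187), pointer tab (278,176). I'll descend over the grip point.

Request:
jog_arm(
  moves=[
    {"ax": 0,"ay": 0,"az": -1.5,"dx": 11,"dy": -15,"dz": -10,"grip": 50},
    {"ax": 0,"ay": 0,"az": 0,"dx": 0,"dy": 0,"dz": -30,"grip": 50},
    {"ax": 0,"ay": 0,"az": 0,"dx": 0,"dy": 0,"dz": -30,"grip": 50},
    {"ax": 0,"ay": 0,"az": 0,"dx": 0,"dy": 0,"dz": -25,"grip": 50},
    {"ax": 0,"ay": 0,"az": 0,"dx": 0,"dy": 0,"dz": -15,"grip": 50},
    {"ax": 0,"ay": 0,"az": 0,"dx": 0,"dy": 0,"dz": -5,"grip": 50},
    {"ax": 0,"ay": 0,"az": 0,"dx": 0,"dy": 0,"dz": 0,"grip": 50},
    {"ax": 0,"ay": 0,"az": 0,"dx": 0,"dy": 0,"dz": 0,"grip": 50},
  ],
)

```text
time: 11.55
eef_pos: [0.4721, 0.2689, 0.1953]
tcp_rot: [-1.631, -2.665, 0.039]
wrist_force: [-0.8, 0.1, 0.1]
gripper_width: 0.499
```

```bash
python3 - <<'E'
from h import *
c=shot('wrist','w9'); s=get_state(); print(s['eef_pos'],s['tcp_rot'],c['eye'],Rot(s['tcp_rot'])@[0,0,1])
n=s['tcp_rot'];print('jaw deg',2*np.degrees(np.arctan2(n[1],n[0]))-90)
for X in ([.5075,.202,.18],[.4550,.3024,.173],[.3965,.274,.145],[.3956,.273,.117],[.468,.277,.173]): print(X,proj(c,X))
E
```

```text
[0.47213447 0.26893144 0.19537928] [-1.6312477  -2.66493613  0.03858201] [0.43920403 0.34400219 0.36265294] [-0.02721543 -0.01228987 -0.99955404]
jaw deg -332.9428612320956
[0.5075, 0.202, 0.18] [324.46009212 335.0064366 ]
[0.455, 0.3024, 0.173] [323.5443982  187.33705927]
[0.3965, 0.274, 0.145] [239.8456578  176.80303006]
[0.3956, 0.273, 0.117] [248.25163503 171.07564813]
[0.468, 0.277, 0.173] [323.50607196 227.35367126]
```

View pics/w9.png

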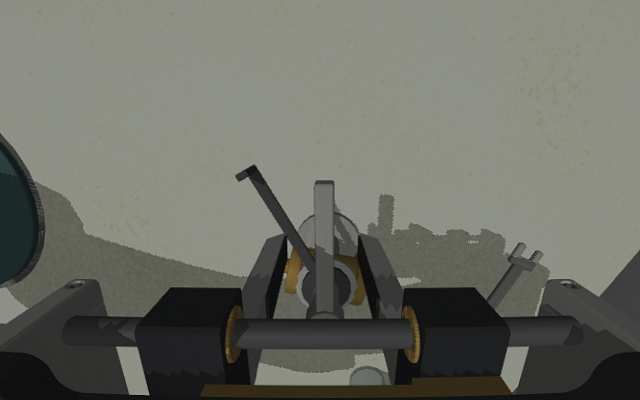

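```bash
python3 - <<'E'
from h import *
c=load('w9'); crop(c,225,150,355,330,4,'z9')
E
```

```text
(no output)
```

View pics/z9.png

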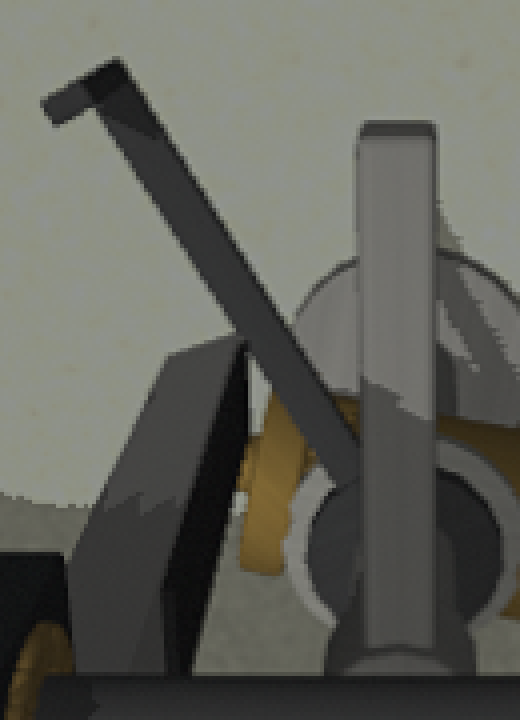

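```bash
cat > ang.py <<'E'
from h import *
# arm centre line: at given rows find dark span near guess
def spans(c,rows,guess,half,thr_fn):
    out=[]
    f=c['frame'].astype(float).max(2)
    for r,g in zip(rows,guess):
        seg=f[r,g-half:g+half+1]; out.append((r,seg.round(0)))
    return out
E
python3 - <<'E'
from h import *
c=load('w9'); f=cv2.GaussianBlur(c['frame'],(3,3),0).astype(int).max(2)
for zy in (140,170,200,230,260,290,320):
    r=150+zy//4; g=225+int((133+ (zy-130)*0.646)/4); print('P',r,g-10,f[r,g-10:g+11])
for zy in (140,200,240,500,560,600,630):
    r=150+zy//4; print('L',r,312,f[r,312:337])
E
```

```text
P 185 249 [146 146 145 137 108  69  52  51  52  52  51  51  50  48  47  48  47  49
  72 111 138]
P 192 254 [146 146 142 122  86  58  51  52  52  52  51  51  51  51  51  49  45  57
  97 134 147]
P 200 259 [146 146 143 124  89  62  53  51  52  52  52  52  52  51  51  49  45  55
  90 127 145]
P 207 264 [146 145 137 106  68  52  51  52  52  52  52  52  52  52  51  46  47  73
 114 139 146]
P 215 269 [146 145 137 111  75  55  52  52  52  52  52  51  51  51  50  46  48  74
 115 140 146]
P 222 274 [146 143 123  88  62  53  52  53  52  52  51  51  51  50  47  43  57  98
 135 146 146]
P 230 278 [146 146 144 129  97  65  53  52  52  52  52  51  51  51  50  48  44  58
  96 122 120]
L 185 312 [144 132 112  99  99 100 100 100 100 100 100 100 100 101 101 101 101 101
 101  97  85  80 107 138 147]
L 200 312 [143 127 111 109 114 115 114 113 112 112 112 112 111 112 113 113 113 113
 113 108  95  85 100 130 144]
L 210 312 [144 134 118 111 113 115 114 113 113 113 113 112 112 112 113 113 113 113
 112 108  96  84  85  96 102]
L 275 312 [51 51 51 57 67 74 77 76 76 76 75 75 74 74 74 75 75 76 75 74 68 55 41 35
 35]
L 290 312 [51 56 61 63 67 74 77 77 75 75 76 76 75 74 75 75 76 75 75 74 68 58 49 47
 48]
L 300 312 [46 42 43 51 63 73 77 77 76 75 76 76 75 75 75 75 75 76 76 74 68 57 48 46
 47]
L 307 312 [41 42 43 49 61 72 77 77 75 75 75 75 74 74 75 75 75 76 76 74 68 57 48 46
 47]
```

```bash
python3 - <<'E'
from h import *
c=load('w9')
def A(p,q,z):
    a=onz(c,*p,z);b=onz(c,*q,z);d=a-b;return a,b,np.degrees(np.arctan2(d[1],d[0]))
hub=np.array([.5075,.202])
for z in (.114,.117,.120):
    a,b,t=A((259.7,185),(288.3,230),z); print('ptr',z,a,b,t,[np.degrees(np.arctan2(*(x[:2]-hub)[::-1])) for x in (a,b)])
a,b,t=A((322.7,185),(324.3,307),.173); print('lev',a,b,t,[np.degrees(np.arctan2(*(x[:2]-hub)[::-1])) for x in (a,b)])
# hub estimate: intersection of lever line and pointer line
p,q,_=A((259.7,185),(288.3,230),.117)
M=np.array([(a-b)[:2],-(p-q)[:2]]).T; s=np.linalg.solve(M,(q-b)[:2]); print('hub int',b[:2]+s[0]*(a-b)[:2])
E
```

```text
ptr 0.114 [0.40901258 0.26538262 0.114     ] [0.44951789 0.23876987 0.114     ] 146.69432772557715 [np.float64(147.23626420193136), np.float64(147.618812918445)]
ptr 0.117 [0.40937684 0.26633117 0.117     ] [0.44939345 0.2400395  0.117     ] 146.6943277255771 [np.float64(146.75048797016447), np.float64(146.7892062334619)]
ptr 0.12 [0.4097411  0.26727972 0.12      ] [0.44926901 0.24130912 0.12      ] 146.69432772557712 [np.float64(146.2664923749201), np.float64(145.97848046207955)]
lev [0.45377166 0.30356126 0.173     ] [0.49812459 0.21960617 0.173     ] 117.84720663963667 [np.float64(117.87991385582774), np.float64(118.03560675172017)]
hub int [0.50749773 0.20186388]
```

Measurements are consistent: the pointer is at 146.7°, the lever at 117.85°, and their lines intersect at (0.5075, 0.2019), the measured hub. The lever needs +28.9°. I'll fix the small tilt, descend and grip.

Request:
jog_arm(
  moves=[
    {"ax": 0.7,"ay": -1.5,"az": 0.8,"dx": -4,"dy": 8,"dz": -5,"grip": 50},
    {"ax": 0,"ay": 0,"az": 0,"dx": 0,"dy": 0,"dz": -12,"grip": 50},
    {"ax": 0,"ay": 0,"az": 0,"dx": 0,"dy": 0,"dz": -12,"grip": 50},
    {"ax": 0,"ay": 0,"az": 0,"dx": 0,"dy": 0,"dz": -5,"grip": 50},
    {"ax": 0,"ay": 0,"az": 0,"dx": 0,"dy": 0,"dz": 0,"grip": 50},
    {"ax": 0,"ay": 0,"az": 0,"dx": 0,"dy": 0,"dz": 0,"grip": 50},
    {"ax": 0,"ay": 0,"az": 0,"dx": 0,"dy": 0,"dz": 0,"grip": 50},
    {"ax": 0,"ay": 0,"az": 0,"dx": 0,"dy": 0,"dz": 0,"grip": 50},
  ],
)

```text
time: 12.4
eef_pos: [0.4703, 0.2766, 0.1616]
tcp_rot: [1.624, 2.689, 0.003]
wrist_force: [-0.4, 1.0, 0.8]
gripper_width: 0.498
```

```bash
python3 - <<'E'
from h import *
s=get_state(); print(s['eef_pos'],s['tcp_rot'],Rot(s['tcp_rot'])@[0,0,1],s['wrist_force'],s['joints'])
n=s['tcp_rot'];print('jaw deg',2*np.degrees(np.arctan2(n[1],n[0]))-90)
e=s['eef_pos'][:2]-[.5075,.202];u=np.array([np.cos(np.radians(117.85)),np.sin(np.radians(117.85))]);print('r',e@u,'lat',u[0]*e[1]-u[1]*e[0])
E
```

```text
[0.47025759 0.27656686 0.16160378] [1.62385611 2.68884781 0.00289095] [ 0.00133099  0.00134651 -0.99999821] [-0.36816443  1.03100876  0.81744647] [-0.8702202   0.34997495  0.34487382  1.87823408 -0.14507512  0.93568142
  0.02567992]
jaw deg 27.74254174146529
r 0.0833281587094194 lat -0.0019057782273979862
```

Request:
jog_arm(
  moves=[
    {"ax": 0,"ay": 0,"az": 0,"dx": -1.7,"dy": -0.6,"dz": -2,"grip": 50},
    {"ax": 0,"ay": 0,"az": 0,"dx": 0,"dy": 0,"dz": 0,"grip": 30},
    {"ax": 0,"ay": 0,"az": 0,"dx": 0,"dy": 0,"dz": 0,"grip": 20},
    {"ax": 0,"ay": 0,"az": 0,"dx": 0,"dy": 0,"dz": 0,"grip": 5},
    {"ax": 0,"ay": 0,"az": 0,"dx": 0,"dy": 0,"dz": 0,"grip": 5},
    {"ax": 0,"ay": 0,"az": 0,"dx": 0,"dy": 0,"dz": 0,"grip": 5},
    {"ax": 0,"ay": 0,"az": 0,"dx": 0,"dy": 0,"dz": 0,"grip": 5},
    {"ax": 0,"ay": 0,"az": 0,"dx": 0,"dy": 0,"dz": 0,"grip": 5},
  ],
)

```text
time: 13.2
eef_pos: [0.4687, 0.2761, 0.16]
tcp_rot: [1.624, 2.689, 0.004]
wrist_force: [0.2, 0.2, 0.1]
gripper_width: 0.147
```

```bash
cat > arc.py <<'E'
from h import *
s=get_state(); e=s['eef_pos']; n=s['tcp_rot'];j=(2*np.degrees(np.arctan2(n[1],n[0]))-90)%180
h=np.array([.5075,.202]); d=e[:2]-h; r=np.hypot(*d); t=np.degrees(np.arctan2(d[1],d[0]))
print(e,'jaw',j,'r',r,'ang',t,'F',s['wrist_force'],s['wrist_torque'],'w',s['gripper_width'])
E
python3 arc.py
python3 - <<'E'
import numpy as np
r=85
for a in np.arange(118,148,4): print(a,(r*(np.cos(np.radians(a+4))-np.cos(np.radians(a)))).round(1),(r*(np.sin(np.radians(a+4))-np.sin(np.radians(a)))).round(1))
E
```

```text
[0.46865766 0.27611666 0.16000438] jaw 27.746862903220418 r 0.0836779939420982 ang 117.65770188562851 F [0.1660929  0.19973804 0.13961261] [-0.06322081  0.02244508  0.01302   ] w 0.1468294234621056
118 -5.1 -3.0
122 -4.9 -3.3
126 -4.7 -3.7
130 -4.4 -4.0
134 -4.1 -4.3
138 -3.8 -4.5
142 -3.5 -4.8
146 -3.1 -5.0
```

The lever is gripped: 13.8 mm, bar 14 mm. I'll swing about 24° first.

Request:
jog_arm(
  moves=[
    {"ax": 0,"ay": 0,"az": 4,"dx": -5,"dy": -3,"dz": 0,"grip": 5},
    {"ax": 0,"ay": 0,"az": 4,"dx": -4.9,"dy": -3.3,"dz": 0,"grip": 5},
    {"ax": 0,"ay": 0,"az": 4,"dx": -4.7,"dy": -3.7,"dz": 0,"grip": 5},
    {"ax": 0,"ay": 0,"az": 4,"dx": -4.4,"dy": -4,"dz": 0,"grip": 5},
    {"ax": 0,"ay": 0,"az": 4,"dx": -4.1,"dy": -4.3,"dz": 0,"grip": 5},
    {"ax": 0,"ay": 0,"az": 4,"dx": -3.8,"dy": -4.5,"dz": 0,"grip": 5},
    {"ax": 0,"ay": 0,"az": 0,"dx": 0,"dy": 0,"dz": 0,"grip": 5},
    {"ax": 0,"ay": 0,"az": 0,"dx": 0,"dy": 0,"dz": 0,"grip": 5},
  ],
)

```text
time: 14.0
eef_pos: [0.4414, 0.2531, 0.16]
tcp_rot: [1.009, 2.975, 0.007]
wrist_force: [1.1, -0.1, -0.4]
gripper_width: 0.148
```

```bash
python3 arc.py; python3 -c "
from h import *
c=shot('wrist','w10');crop(c,225,130,395,330,3,'z10')"
```

```text
[0.44135176 0.2530701  0.1600242 ] jaw 52.51799664974689 r 0.08356880227003372 ang 142.32987348150388 F [ 1.08699591 -0.09494085 -0.39133519] [ 0.19390725 -0.07731878  0.09973572] w 0.14828914783463418
```

View pics/z10.png

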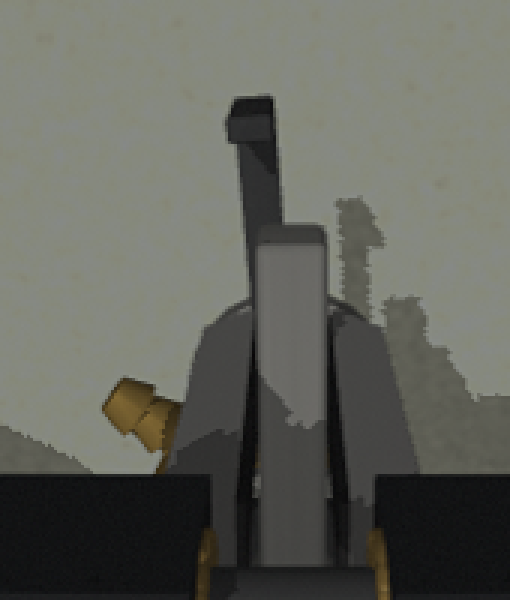

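The lever follows and is now ≈142.4°. 4.3° remain.

Request:
jog_arm(
  moves=[
    {"ax": 0,"ay": 0,"az": 2.1,"dx": -1.9,"dy": -2.5,"dz": 0,"grip": 5},
    {"ax": 0,"ay": 0,"az": 2.1,"dx": -1.8,"dy": -2.6,"dz": 0,"grip": 5},
    {"ax": 0,"ay": 0,"az": 0,"dx": 0,"dy": 0,"dz": 0,"grip": 5},
    {"ax": 0,"ay": 0,"az": 0,"dx": 0,"dy": 0,"dz": 0,"grip": 5},
    {"ax": 0,"ay": 0,"az": 0,"dx": 0,"dy": 0,"dz": 0,"grip": 5},
    {"ax": 0,"ay": 0,"az": 0,"dx": 0,"dy": 0,"dz": 0,"grip": 5},
    {"ax": 0,"ay": 0,"az": 0,"dx": 0,"dy": 0,"dz": 0,"grip": 5},
    {"ax": 0,"ay": 0,"az": 0,"dx": 0,"dy": 0,"dz": 0,"grip": 5},
  ],
)

```text
time: 14.85
eef_pos: [0.4384, 0.2488, 0.16]
tcp_rot: [0.911, 3.006, 0.006]
wrist_force: [-2.4, -2.8, 2.7]
gripper_width: 0.145
```

```bash
python3 arc.py; python3 -c "
from h import *
c=shot('wrist','w11');crop(c,225,130,395,330,3,'z11')
f=cv2.GaussianBlur(c['frame'],(3,3),0).astype(int).max(2)
for r in (166,172,178,184,188,195,205,215,225,240,280,310): print(r,f[r,300:346])
"
```

```text
[0.43835739 0.24883615 0.15997073] jaw 56.2960085664555 r 0.08351242531518864 ang 145.88688471875605 F [-2.37228181 -2.75648433  2.69896835] [-0.60837404  0.55522202  0.02652583] w 0.1454300242288325
166 [137 137 137 137 137 137 137 137 137 136 136 137 133 106  60  31  27  27
  27  27  28  28  28  27  27  27  25  36  78 119 136 138 137 137 137 137
 136 136 136 137 137 137 137 137 137 137]
172 [137 137 137 137 137 137 137 137 137 137 137 138 133 101  60  46  48  48
  47  46  46  46  46  46  46  46  46  47  66 104 132 138 137 137 137 136
 135 134 135 136 137 137 137 137 136 137]
178 [137 137 137 137 137 137 137 137 137 137 137 137 138 132 102  62  47  47
  43  36  33  32  33  33  32  32  34  56  99 131 139 137 137 137 137 137
 137 137 137 137 137 137 137 137 137 137]
184 [137 137 137 137 137 137 137 137 137 137 137 137 138 133 103  62  47  49
  49  49  49  47  42  36  32  31  33  56  99 131 138 137 137 137 137 137
 137 137 137 137 137 137 137 137 137 137]
188 [137 137 137 137 137 137 137 137 137 137 137 137 138 134 108  70  50  49
  49  48  48  48  48  48  45  43  44  64 102 131 138 13
[... 609 characters left out ...]
6 126 108  94  90  90  89]
225 [137 137 137 137 137 137 137 138 136 125 106  96 101 106 107 106 105 105
 105 105 105 105 105 105 105 106 106 105 105 106 105 101  90  86 106 131
 138 137 137 136 127 110  96  91  91  92]
240 [ 70  70  70  70  70  70  71  70  61  51  62  86 102 107 108 107 107 107
 106 106 106 105 105 105 105 106 106 106 106 106 105 101  90  68  43  34
  43  55  64  69  70  70  70  70  70  70]
280 [49 49 49 48 40 26 16 14 13 16 31 51 64 70 72 71 70 70 71 71 71 71 70 69
 70 70 70 70 71 70 69 67 61 48 30 17 15 16 19 33 54 67 70 70 70 70]
310 [49 49 47 38 25 19 17 16 22 30 35 47 61 69 71 71 71 71 70 70 70 70 69 69
 70 70 70 70 70 70 68 64 56 43 34 30 24 17 18 20 24 37 48 49 49 49]
```

View pics/z11.png

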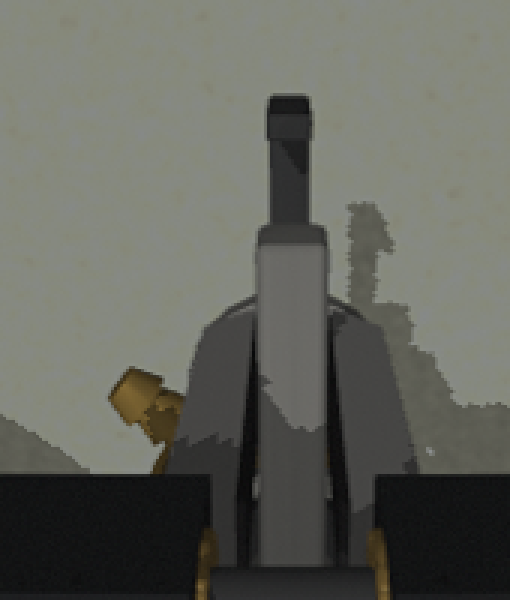

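```bash
python3 - <<'E'
from h import *
c=load('w11'); h=np.array([.5075,.202])
a=lambda u,v,z:(lambda x:(np.degrees(np.arctan2(*(x[:2]-h)[::-1])).round(2),np.hypot(*(x[:2]-h)).round(4)))(onz(c,u,v,z))
print('ptr',a(321.2,192,.117),'tab',a(320.9,166,.145),'tab mid',a(321.1,172,.135))
print('lev',a(321.6,220,.173),a(321.7,240,.173),a(321.9,280,.173))
p,q=onz(c,321.6,220,.173),onz(c,322,310,.173);d=p-q;print('lever line',np.degrees(np.arctan2(d[1],d[0])))
E
```

```text
ptr (np.float64(146.49), np.float64(0.1129)) tab (np.float64(146.52), np.float64(0.1368)) tab mid (np.float64(146.48), np.float64(0.1312))
lev (np.float64(146.36), np.float64(0.1108)) (np.float64(146.34), np.float64(0.0986)) (np.float64(146.26), np.float64(0.0726))
lever line 146.53006609459598
```

Lever 146.3–146.5° and pointer 146.5°: aligned within about 0.2°. I'll release and lift.

Request:
jog_arm(
  moves=[
    {"ax": 0,"ay": 0,"az": 0,"dx": 0,"dy": 0,"dz": 0,"grip": 45},
    {"ax": 0,"ay": 0,"az": 0,"dx": 0,"dy": 0,"dz": 0,"grip": 45},
    {"ax": 0,"ay": 0,"az": 0,"dx": 0,"dy": 0,"dz": 0,"grip": 45},
    {"ax": 0,"ay": 0,"az": 0,"dx": 0,"dy": 0,"dz": 0,"grip": 45},
    {"ax": 0,"ay": 0,"az": 0,"dx": 0,"dy": 0,"dz": 15,"grip": 45},
    {"ax": 0,"ay": 0,"az": 0,"dx": 0,"dy": 0,"dz": 30,"grip": 45},
    {"ax": 0,"ay": 0,"az": 0,"dx": 0,"dy": 0,"dz": 30,"grip": 45},
    {"ax": 0,"ay": 0,"az": 0,"dx": 0,"dy": 0,"dz": 20,"grip": 45},
  ],
)

```text
time: 15.7
eef_pos: [0.4375, 0.2487, 0.2556]
tcp_rot: [-0.91, -3.005, -0.001]
wrist_force: [-0.5, -0.2, 0.7]
gripper_width: 0.451
```

```bash
python3 arc.py; python3 prof.py p12 | tail -11; python3 -c "
from h import *
c=shot('wrist','w12');crop(c,245,120,395,320,3,'z12');shot('side','s12')
f=cv2.GaussianBlur(c['frame'],(3,3),0).astype(int).max(2)
for r in (170,180,190,200,210,220,230,240,250,260,280): print(r,f[r,300:346])
"
```

```text
[0.43746726 0.24871671 0.25564621] jaw 56.29883062858869 r 0.0841845298351856 ang 146.2939533260439 F [-0.51070472 -0.16093305  0.67640337] [0.00066732 0.02482515 0.04093793] w 0.4508408042155469
295 [59. 57. 54.] RB 5.0
296 [59. 58. 56.] RB 3.0
297 [56. 55. 53.] RB 3.0
298 [32. 31. 31.] RB 0.0
299 [ 5.  8. 12.] RB -7.0
300 [24. 20. 17.] RB 7.0
301 [101.  72.  26.] RB 75.0
302 [128.  91.  30.] RB 97.0
303 [122.  88.  29.] RB 92.0
304 [122.  88.  30.] RB 92.0
305 [122.  89.  31.] RB 91.0
170 [143 143 143 143 142 142 143 142 142 142 142 142 142 142 143 144 140 120
  84  56  50  50  50  50  49  48  61 102 136 144 142 142 143 142 142 142
 142 142 142 142 142 142 143 143 143 142]
180 [142 143 142 142 142 143 143 143 143 142 142 142 142 143 139 118  95  93
  96  96  94  94  95  96  96  97  97  97  96  90  92 114 138 144 143 143
 143 143 143 144 143 140 137 140 143 143]
190 [142 142 142 142 142 142 142 142 142 141 141 141 142 143 139 123 107 107
 111 110 110 110 110 109 109 110 110 110 109 101  98 115 137 143 143 143
 141 131 112  99  97  98  98  98  99  98]
200 [142 142 142 142 142 142 142
[... 803 characters left out ...]
1  93 105
 112 112 111 111 110 109 109 110 111 111 108  96  71  49  47  59  69  73
  72  71  71  71  71  71  72  72  72  72]
250 [113 113 114 112 112 114 118 120 121 121 116 100  77  59  47  46  58  70
  74  74  72  75  87 101 108 110 110 110 107  93  65  40  40  54  67  75
  79  81  81  82  86  93  91  81  79  88]
260 [121 123 120  99  67  49  48  49  49  49  49  49  49  49  48  51  60  70
  74  73  73  73  73  72  72  73  72  75  84  84  64  40  32  33  33  33
  33  33  33  34  39  55  86 113 122 123]
280 [143 143 139 125 103  86  76  67  54  43  41  42  42  42  42  45  54  66
  70  69  66  63  60  60  61  64  67  68  67  61  53  47  45  45  46  45
  44  49  63  74  76  75  75  75  75  76]
```

View pics/z12.png

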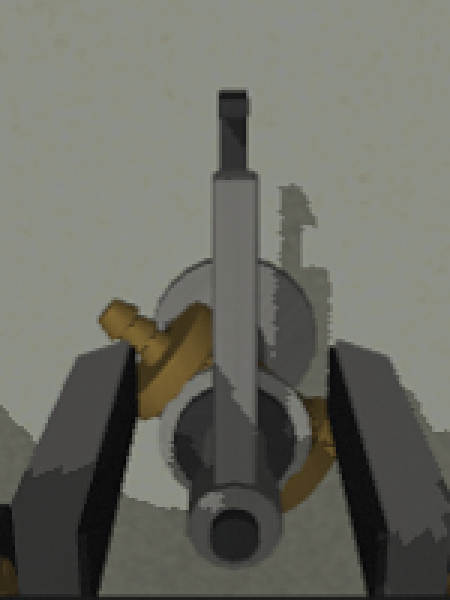

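View pics/s12.png

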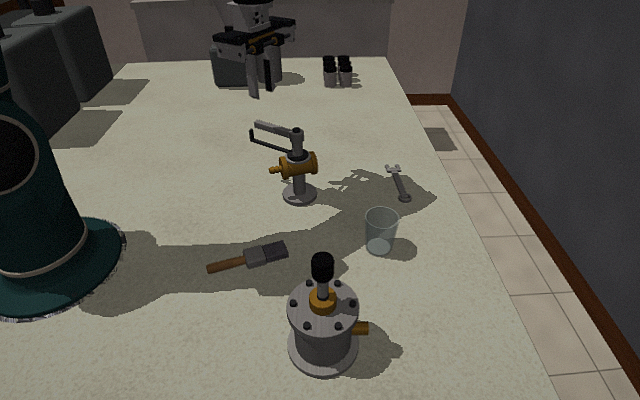

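```bash
python3 - <<'E'
from h import *
c=load('w12'); h=np.array([.5075,.202])
a=lambda u,v,z:(lambda x:(np.degrees(np.arctan2(*(x[:2]-h)[::-1])).round(2),np.hypot(*(x[:2]-h)).round(4)))(onz(c,u,v,z))
print('ptr',a(322.2,170,.117)); print('lev',a(322.7,190,.173),a(322.7,200,.173),a(322.8,240,.173),'hub',onz(c,323.5,298,.18),a(323.5,298,.18))
for d in ((322.7,190),(322.8,250)): print(onz(c,*d,.173))
p,q=onz(c,322.7,185,.173),onz(c,322.9,260,.173);d=p-q;print('lever line',np.degrees(np.arctan2(d[1],d[0])))
for n in ('p7','p12'):pass
s=load('s12'); print(get_state()['wrist_force'],get_state()['time'])
E
```

```text
ptr (np.float64(146.65), np.float64(0.1144))
lev (np.float64(146.41), np.float64(0.1063)) (np.float64(146.42), np.float64(0.0972)) (np.float64(146.36), np.float64(0.0589)) hub [0.50641331 0.20352995 0.18      ] (np.float64(125.39), np.float64(0.0019))
[0.4189879  0.26077768 0.173     ]
[0.46688707 0.22902277 0.173     ]
lever line 146.51408443298837
[-0.43385035  0.20966998 -0.0651747 ] 16.0
```

The lever is in line within ≈0.2° after release, the tube reading hasn't changed, and the beaker, brush and wrench are where they were. The gripper is clear, about 65 mm above the hub. Handing in.

```bash
python3 -c "
from workcell import *
print(close_job())"
```

```text
the job is handed in; nothing more can be done
None
```

The sample cell is ready for purging, and I handed the job in at about 16 s of the 53 s allowed. The hand-in gives no verdict, so the results below are my own measurements.

- **Dip tube:** I gripped the head and pushed it down about 54 mm in three stages, then let go. In the side view the lower edge of the band sits on the gland top, with the full 6 mm band still visible. My estimate is 0 to 0.7 mm high. At one intermediate check two estimates differed by about 0.6 mm, so the last millimetre is at the limit of that camera. A second look after the lever work showed no change.
- **Lever:** I gripped it after the tube was done, turned it about 29° counterclockwise and let go. The wrist camera put the lever at 146.4–146.5° and the pointer at 146.5–146.7°, so they line up within about 0.3°.
- **Other checks:** The beaker, brush and wrench looked unmoved in the last side picture. Wrist force readings stayed within a few newtons, and the open gripper ended about 65 mm above the valve, touching nothing. No check failed.

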